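# Switch the ball feeder to its other chute

## Robot

A 6-joint arm with a two-finger parallel gripper is mounted at the origin on the work surface. World frame = base frame: x ahead of the robot, y to its left, z up, the work surface at z = 0. Lengths are in m, angles in degrees, forces in N, time in s.
With the tool pointing down it reaches from about 0.35 to 1 m from the base axis. Payload 7.1 kg.
Tool frame: the origin (TCP) lies midway between the tips of the shut fingers; the grasp point (between the pads) lies 19 mm behind it (arm.grip_depth is the distance from the TCP to the grasp point, in m); z points along the fingers, y is the line along which they close (so a half turn about z gives the same grasp; the last joint's range is limited). The gripper opens to 85 mm and grips with 20 to 120 N. Pads are 22 mm wide; open, the fingers measure 114 mm over their backs; the gripper's body (76 mm by 85 mm) begins 54 mm behind the grasp point. The pads swing forward as they close: fully open they stand 13 mm farther back than shut.
Start: joints at [-66.635, 24.242, 93.386, -0, 62.372, -1.089], TCP at [0.259, -0.569, 0.202] pointing down, gripper open.
Joint ranges: [-172.04, 172.04], [-51.8, 120.97], [4.93, 147.93], [-75.15, 255.16], [6.16, 154.13], [-145.62, 145.62]. Speed limits (degrees/s): [136.94, 136.94, 172.46, 180, 180, 180].

## Interface

Orientations are given as a 3x3 rotation matrix whose columns are the frame's x, y, z axes.
In Python, from workcell import arm gives the robot as it stands.
- The arm moves only by the shell command python3 -m handwheel 'ROWS' [FORCE]. ROWS is JSON, a list of rows, each a list of 5 numbers: the shift along the tool's x, y, z in cm, then the turn about the tool's z in rad, then the finger opening in cm, from 0 to 8.54. A call has 1 to 8 rows; each row shifts and turns the commanded pose from where the row before left it, along the tool's axes as they then stand; what a row does not reach is not made up. A row lasts 1/10 s, in which the tool goes at most 50 mm and 8.59 degrees, less where a joint would pass 70% of its speed; a pose out of reach is approached as far as the arm can. A call with a gripper value outside its range is refused whole. The fingers move at their own pace and stop on an object; FORCE is the grip in N (left out, the last holds). Time passes only in rows, so rows that do not move let the fingers close. It gives the time, the measured TCP pose, the force, the opening and the grip force at its end, in the units of the state.
- arm.read_state(): the state, without advancing time (a new reading comes with each control period).
- arm.camera(name): name is "scene" or "top" or "wrist"; returns a dict with "img" (400x640x3 uint8, blue, green, red), "z_map" (400x640 float32, m along the optical axis (not along the pixel's ray), 0 where there is no reading), "mtx" (3x3 intrinsics, pixels), "origin" and "attitude" of the camera in the world. Camera axes: x right, y down, z forward; pixel columns grow to the right and rows downward; lengths in m; the calibration is good to about 2 mm. A picture is of the moment at which its call begins.
- arm.sign_off(): hands the job in; it is judged then, once.
Trained networks look in the newest picture that a camera, given by its name, has taken for a name from the list of things; names that differ only in an ending like _2 or _b are one class to them, and where a whole thing is asked for, a point or a joint stands for the part that bears it (a point fixed in the world has none). Each returns a list of dicts, best first, with "conf" (0 to 1); they miss things now and then, are a little off and sometimes report something else, mostly with a low value. They report only what shows in the picture. A call takes as long as a camera call.
- arm.find_in(name, camera): "position" ([row, column] in pixels, amid what is visible of it).
- arm.pinpoint(name, camera): "position" ([row, column] in pixels: a listed point, or the origin of a listed thing).
The state is a dict: "clock": time; "joint_positions": joint angles; "qd": joint speeds; "joint_efforts": joint torques, N m; "ee_pos": TCP position; "eef_rot": TCP orientation; "wrist_force": force on the tool from outside, world axes, zero at the start; "ft_torque": the same for the moment, N m; "grip_width": opening from 0.0 (shut) to 1.0 (fully open); "grasp_force": force on a finger pad.
Only numpy, scipy, OpenCV 4.12 (cv2) and the standard library are available. Lean on these libraries where they do the work, as an engineer would, in place of code of your own. Each camera call takes 0.05 s, during which the arm holds its last target. There are 200 camera calls.

## Task

Press down the raised end of the seesaw gate so that it rocks over its pivot and rests on its other side, while the wooden balls still wait behind the stop. Then push the sliding stop's tab outwards, away from the feed lane, so that all three balls roll down into the other chute, the one that the gate did not point to at the start. Use the fingertips only on the gate and the stop: do not touch or lift the balls, and leave the goods standing around where they are.

Things in the scene. Friction and masses are not known exactly. Their poses are not given: they have to be found in the camera images.
- feeder: plywood ball feeder fixed to the counter, 540 mm wide over its two chutes. Origin: on the counter, straight below the gate's pivot. Its +x points away from the robot, along the feed lane towards the gate; +y to the left chute; z up.
- lane_exit (a point): middle of the feed lane's floor at its lower end, at feeder x = -22 mm, 99 mm above the counter. The lane, an open channel 48 mm wide outside with walls 26 mm high, rises from here along feeder -x to 122 mm at x = -185 mm; it drops the balls into the middle of the gate.
- left_chute (a point): middle of the left chute's floor at its outer end. Each chute runs sideways along feeder y from 96 to 245 mm from the pivot, centred on x = 0, 44 mm wide inside, its floor falling outwards from 50 to 22 mm above the counter, wall tops at 70 mm, closed at the outer end, so that balls come to rest in it.
- right_chute (a point): the same for the right chute, on the feeder's -y side
- gate (a joint): the seesaw gate: a metal trough 174 mm long, 52 mm wide, lying along feeder y on a pivot along x, 85 mm above the counter. Tilt in rad: +0.32 left (+y) end down, feeds the left chute; -0.32 right end down, feeds the right; these are its stops. It starts on either stop. A weight over the pivot makes it fall to whichever side it is rocked past level and stay there. Pressing takes under 2 N.
- gate_weight (a point): centre of the dark weight on the gate, a lying cylinder of 16 mm radius, 28 mm long, 58 mm over the pivot and 34 mm from it along feeder +x; it swings with the gate
- left_pad (a point): centre of the top face of the gate's left press pad, a flat plate 40 (feeder x) by 50 (feeder y) by 4 mm on the far (+x) side of the trough's left end, at feeder x = 50 mm, 100 mm from the pivot. It swings with the gate: 133 mm above the counter raised, 102 mm level, 70 mm down. To be pressed from above; past level the gate falls over by itself.
- right_pad (a point): the same for the right press pad, 100 mm right of the pivot
- stop (a joint): the sliding stop: a dark blade across the feed lane at feeder x = -59 mm that holds the balls back. Travel in m along feeder +y (to the left, outwards): near 0 shut, 0.055 fully out at its end stop; the balls are free from about 0.042. It slides with about 1 N of friction and stays where it is left.
- stop_tab (a point): on the stop's upright tab, a dark plate 36 (feeder x) by 6 (feeder y) mm left of the lane: middle of its face towards the lane, 12 mm below its top edge, 65 mm from the lane's outer wall when shut. From 35 mm below this point a bar runs from tab to blade: a fingertip put between lane and tab must stay above the bar. Pushing the tab outwards (feeder +y) opens the stop.
- ball0: turned wooden ball, 36 mm in diameter, 18 g, waiting in the lane behind the stop (ball0 first, then ball1, ball2). The origin rolls with it: see its centre
- ball0_center (a point): centre of ball0
- ball1: turned wooden ball, 36 mm in diameter, 18 g, waiting in the lane behind the stop (ball0 first, then ball1, ball2). The origin rolls with it: see its centre
- ball1_center (a point): centre of ball1
- ball2: turned wooden ball, 36 mm in diameter, 18 g, waiting in the lane behind the stop (ball0 first, then ball1, ball2). The origin rolls with it: see its centre
- ball2_center (a point): centre of ball2
- house: loose grey wooden house block, 35 x 60 x 80 mm tall, standing beside the feed lane on its right; origin at the centre of its underside. To be left alone
- cone: loose white cone tree, 54 mm wide at the foot, 122 mm tall, left of the feed lane, nearer the robot than the left chute; origin at the centre of its underside. To be left alone
- bucket: loose galvanised cup-shaped bucket, 80 mm wide, 85 mm tall, beyond the left chute; origin at the centre of its underside. To be left alone
- candlestick: loose black candlestick, 68 mm wide, 93 mm tall, beyond the right chute; origin at the centre of its underside. To be left alone
- star: loose white five-point star lying flat, about 105 mm across, 12 mm thick, beyond the gate; origin at the centre of its underside. To be left alone
- jar: loose jar, 60 mm wide, 70 mm tall, at the right; origin at the centre of its underside. To be left alone
- frame: loose square white picture frame lying flat, 130 mm, 14 mm thick, at the left; origin at the centre of its underside. To be left alone

How it is judged (in metres and radians):
On the way, in this order (a step that is already met when the one before it is completed fails the run):
1. the gate is rocked to its other side while all balls are still in the lane (distance of left_pad from where it was at the start of the episode above 0.05 m and x of each of ball0_center, ball1_center, ball2_center in the frame of feeder below -0.07 m), for 0.2 s.
2. all three balls are in the chute on the gate's new low side (distance of left_pad from where it was at the start of the episode above 0.05 m and ((value of joint gate above 0.27 rad and y of ball0_center in the frame of feeder between 0.1 and 0.25 m and x of ball0_center in the frame of feeder between -0.022 and 0.022 m and height (world z) of each of ball0_center, ball1_center, ball2_center below 0.08 m and y of ball1_center in the frame of feeder between 0.1 and 0.25 m and x of ball1_center in the frame of feeder between -0.022 and 0.022 m and y of ball2_center in the frame of feeder between 0.1 and 0.25 m and x of ball2_center in the frame of feeder between -0.022 and 0.022 m) or (value of joint gate below -0.27 rad and y of ball0_center in the frame of feeder between -0.25 and -0.1 m and x of ball0_center in the frame of feeder between -0.022 and 0.022 m and height (world z) of each of ball0_center, ball1_center, ball2_center below 0.08 m and y of ball1_center in the frame of feeder between -0.25 and -0.1 m and x of ball1_center in the frame of feeder between -0.022 and 0.022 m and y of ball2_center in the frame of feeder between -0.25 and -0.1 m and x of ball2_center in the frame of feeder between -0.022 and 0.022 m))), for 0.2 s.
At the end, for the whole second after the job is handed in: the gate rests tipped opposite to its start (beyond 0.27 rad, pads moved over 50 mm); all three balls lie at rest (below 0.06 m/s) in the chute on that side, centres 100 to 250 mm sideways of the pivot, within 22 mm of the chute's middle line, under 80 mm high (all of step 2 and velocity of joint gate between -0.1 and 0.1 rad/s and linear speed of each of ball0, ball1, ball2 below 0.06 m/s); the robot touches nothing.
It fails at once if the robot touches a ball (contact force between any of the fingers, the arm and ball0 above 0.2 N or contact force between any of the fingers, the arm and ball1 above 0.2 N or contact force between any of the fingers, the arm and ball2 above 0.2 N).
It fails at once if a ball is lifted off the lane (height (world z) of any of ball0_center, ball1_center, ball2_center above 0.175 m).
It fails at once if a bystander is shifted by more than 20 mm or tipped (distance of any of house, cone, bucket, candlestick, star, jar, frame from where it was at the start of the episode above 0.02 m or angle between any of house, cone, bucket, candlestick, star, jar, frame's own z axis and vertical above 0.4 rad).
It also fails if it takes over 42 s, if anything falls off the work surface, if the arm or the gripper's body presses on something with over 40 N, if the wrist force passes 120 N, or if a joint passes its speed limit or range.

## Working session

There is one attempt and no reset: what is moved stays moved. The work goes in short steps, Python scripts to look and compute and a shell command to move; the robot and the scene stay as the last step left them, time stands still between calls to the robot, and variables do not carry over. Pictures are saved under pics/ and viewed, at most 10 in all, crops included, and the job is handed in when it is done.

```bash
mkdir -p pics
cat > h.py <<'E'
import numpy as np, cv2
from workcell import arm
def ray(c,p):
    r,q=p; K=np.array(c["mtx"]); d=np.linalg.inv(K)@[q,r,1]
    return np.array(c["origin"]),np.array(c["attitude"])@d
def at_depth(c,p):
    o,d=ray(c,p); r,q=int(round(p[0])),int(round(p[1]))
    w=c["z_map"][max(r-1,0):r+2,max(q-1,0):q+2]; w=w[w>0]
    return o+d*np.median(w) if len(w) else None
def tri(c1,p1,c2,p2):
    o1,d1=ray(c1,p1);o2,d2=ray(c2,p2)
    A=np.stack([d1,-d2],1);s=np.linalg.lstsq(A,o2-o1,rcond=None)[0]
    a=o1+s[0]*d1;b=o2+s[1]*d2
    return (a+b)/2,np.linalg.norm(a-b)
E
python3 - <<'E'
from h import *
np.set_printoptions(precision=4,suppress=True)
C={n:arm.camera(n) for n in("scene","top")}
for n in C: cv2.imwrite(f"pics/{n}0.png",C[n]["img"])
for t in["feeder","lane_exit","left_chute","right_chute","gate_weight","left_pad","right_pad","stop_tab","ball0_center","ball2_center","house","cone","bucket","candlestick","star","jar","frame"]:
    D={}
    for n in C:
        r=arm.pinpoint(t,n)
        if r: D[n]=r[0]; print(t,n,np.round(r[0]["position"]),round(r[0]["conf"],2),at_depth(C[n],r[0]["position"]))
    if len(D)==2: print("   tri",*tri(C["scene"],D["scene"]["position"],C["top"],D["top"]["position"]))
print(arm.read_state()["clock"],arm.read_state()["eef_rot"])
E
```

```text
feeder scene [226. 298.] 0.59 [ 0.5743 -0.0658  0.0179]
feeder top [212. 344.] 0.9 [ 0.5564 -0.07    0.0819]
   tri [ 0.5643 -0.0709  0.0068] 0.007961947345850122
lane_exit scene [200. 297.] 0.7 [ 0.5366 -0.0666  0.0984]
lane_exit top [216. 344.] 0.96 [ 0.5405 -0.0707  0.0969]
   tri [ 0.5399 -0.0683  0.1018] 0.004169723933207155
left_chute scene [217. 225.] 0.7 [ 0.5553 -0.303   0.0382]
left_chute top [186. 402.] 0.61 [ 0.6376 -0.2477  0.0884]
   tri [ 0.6344 -0.2562  0.1222] 0.030962325893379796
right_chute scene [214. 227.] 0.77 [ 0.5577 -0.2944  0.0531]
right_chute top [223. 416.] 0.63 [ 0.5303 -0.3065  0.0232]
   tri [ 0.5302 -0.3056  0.024 ] 0.0014271402017476881
gate_weight scene [202. 288.] 0.57 [ 0.6024 -0.089   0.1558]
gate_weight top [200. 376.] 0.67 [ 0.5975 -0.1713  0.0681]
   tri [ 0.5862 -0.1254  0.1446] 0.06883554609121811
left_pad scene [211. 322.] 0.95 [0.6154 0.0119 0.132 ]
left_pad top [187. 316.] 0.69 [0.6222 0.018  0.1313]
   tri [0.6211 0.015  0.138 ] 0.005927657899832989
right_pad scene [219. 259.] 0.63 [ 0.5901 -0.1844  0.0652]
right_pad top [200. 378.] 0.85 
[... 1089 characters left out ...]
 0.9 [ 0.6723 -0.2611  0.0216]
candlestick top [185. 404.] 0.81 [ 0.6416 -0.2554  0.0902]
   tri [ 0.6567 -0.2709  0.002 ] 0.007059636174678133
star scene [261. 282.] 0.96 [ 0.7119 -0.1051  0.0146]
star top [171. 351.] 0.69 [ 0.7005 -0.0958  0.0102]
   tri [ 0.7026 -0.1016  0.002 ] 0.010415791882540595
jar scene [222. 162.] 0.95 [ 0.5672 -0.5098  0.0258]
jar top [221. 482.] 0.7 [ 0.5361 -0.5009  0.0687]
   tri [ 0.5421 -0.5278 -0.0017] 0.003498532238905554
frame scene [210. 481.] 0.88 [0.4846 0.5553 0.0074]
frame top [227. 150.] 0.76 [0.5006 0.5519 0.0066]
   tri [0.4997 0.5459 0.0228] 0.0011282391330863781
1.8 [[ 0.9103  0.4139  0.    ]
 [ 0.4139 -0.9103 -0.    ]
 [ 0.      0.     -1.    ]]
```

Run:
```python
import cv2
a=cv2.imread("pics/top0.png")[130:280,220:450]
b=cv2.imread("pics/scene0.png")[130:290,200:420]
cv2.imwrite("pics/topc.png",cv2.resize(a,None,fx=3.4,fy=3.4,interpolation=2))
cv2.imwrite("pics/scenec.png",cv2.resize(b,None,fx=3.6,fy=3.6,interpolation=2))
```

```text
(no output)
```

View pics/topc.png

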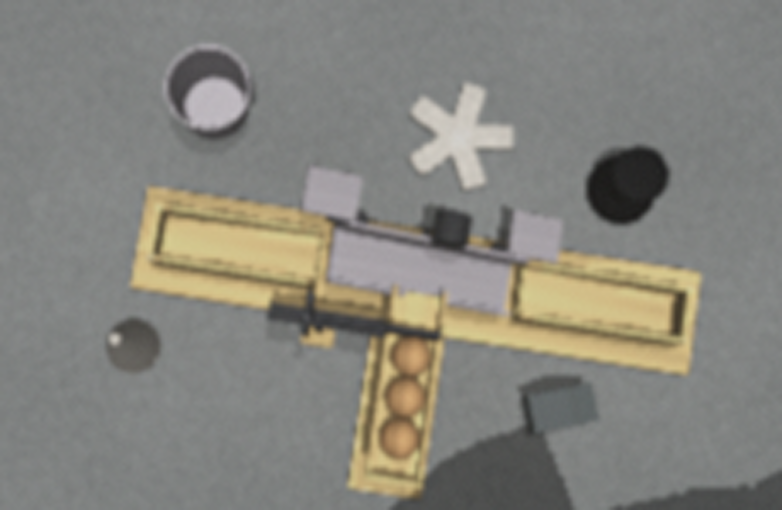

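View pics/scenec.png

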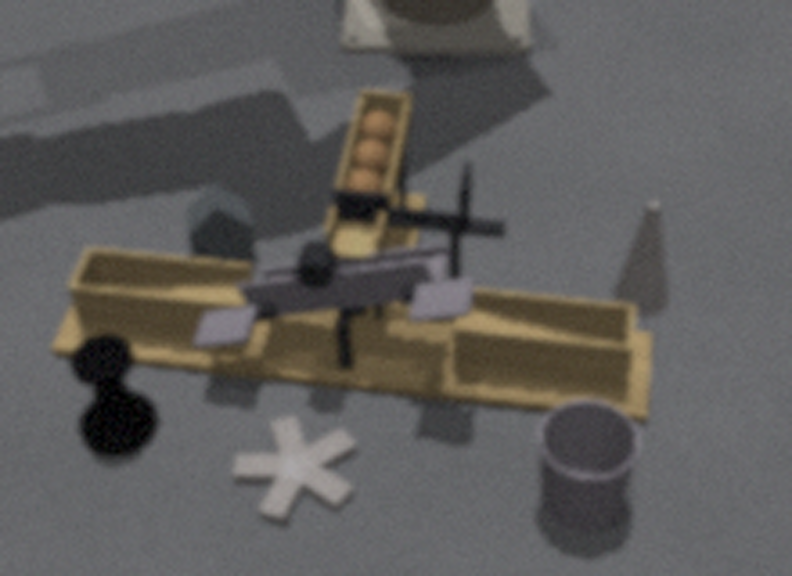

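Top view: the left pad is raised (around row 187, col 318), and the gate points right. The tab stands at about row 221, col 312, with three balls behind the blade. Scene view agrees. I'll shut and align the gripper, then go above the left pad.

```bash
python3 -m handwheel '[[0,0,-1,0.136,0],[0,0,-1,0.136,0],[0,0,-1,0.136,0],[0,0,-1,0.136,0],[1.8,-3.9,0,0,0],[1.8,-3.9,0,0,0],[1.8,-3.9,0,0,0],[1.8,-3.9,0,0,0]]' && python3 -m handwheel '[[1.8,-3.9,0,0,0],[1.8,-3.9,0,0,0],[1.8,-3.9,0,0,0],[1.8,-3.9,0,0,0],[1.8,-3.9,0,0,0],[1.8,-3.9,0,0,0],[1.8,-3.9,0,0,0],[1.8,-3.9,0,0,0]]'
```

```text
clock: 2.6
ee_pos: [0.349, -0.421, 0.2417]
eef_rot: [[0.993, -0.118, 0.0], [-0.118, -0.993, -0.0], [0.0, 0.0, -1.0]]
wrist_force: [1.1, -1.1, -0.0]
grip_width: 0.001
grasp_force: 0.0
clock: 3.4
ee_pos: [0.5287, -0.1277, 0.2419]
eef_rot: [[0.993, -0.117, 0.0], [-0.117, -0.993, -0.0], [0.0, 0.0, -1.0]]
wrist_force: [-0.4, -0.9, -0.2]
grip_width: 0.003
grasp_force: 0.0
```

```bash
python3 -m handwheel '[[1.85,-3.9,0,0,0],[1.85,-3.9,0,0,0],[1.85,-3.9,0,0,0],[1.85,-3.9,0,0,0],[0,0,0,0,0]]'
python3 - <<'E'
from h import *
np.set_printoptions(precision=4,suppress=True)
c=arm.camera("wrist"); cv2.imwrite("pics/w1.png",c["img"]); print(arm.read_state()["ee_pos"])
for t in["left_pad","stop_tab"]:
    for r in arm.pinpoint(t,"wrist")[:2]: print(t,r,at_depth(c,r["position"]))
E
```

```text
clock: 3.9
ee_pos: [0.6221, 0.0211, 0.2416]
eef_rot: [[0.994, -0.113, 0.002], [-0.113, -0.994, 0.001], [0.002, -0.001, -1.0]]
wrist_force: [-0.3, -1.4, 0.1]
grip_width: -0.003
grasp_force: 0.0
[0.6206 0.0191 0.2413]
left_pad {'position': [182.0, 324.1], 'conf': 0.71} [0.6266 0.0148 0.1338]
left_pad {'position': [108.1, 560.2], 'conf': 0.23} [ 0.6549 -0.2505  0.0204]
stop_tab {'position': [204.7, 192.0], 'conf': 0.38} [0.5931 0.1728 0.0228]
```

View pics/w1.png

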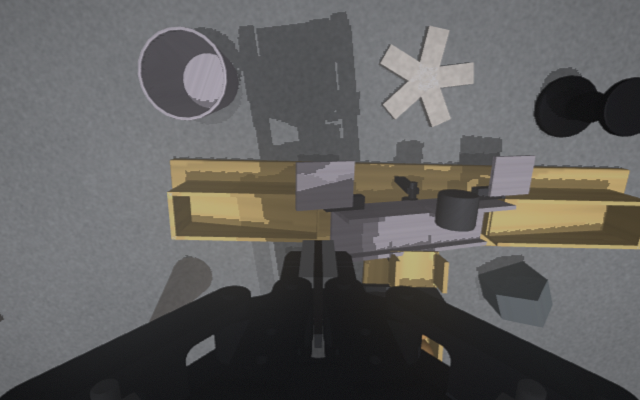

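Wrist view: the left pad spans about (162–208, 297–354), slightly ahead of the fingertips. I'll move 7 mm forward and press.

```bash
python3 -m handwheel '[[0.7,0,2,0,0],[0,0,4,0,0],[0,0,3,0,0],[0,0,1.5,0,0],[0,0,1.2,0,0],[0,0,1.2,0,0],[0,0,1.2,0,0],[0,0,0.9,0,0]]' && python3 -m handwheel '[[0,0,0,0,0],[0,0,-3,0,0],[0,0,-4,0,0],[0,0,-4,0,0],[0,0,-2,0,0]]'
python3 - <<'E'
from h import *
np.set_printoptions(precision=4,suppress=True)
c=arm.camera("wrist"); cv2.imwrite("pics/w2.png",c["img"])
for t in["left_pad","right_pad"]:
    for r in arm.pinpoint(t,"wrist")[:2]: print(t,r,at_depth(c,r["position"]))
t=arm.camera("top"); cv2.imwrite("pics/t2.png",cv2.resize(t["img"][130:280,220:450],None,fx=3.4,fy=3.4,interpolation=2))
E
```

```text
clock: 4.85
ee_pos: [0.6271, 0.016, 0.0914]
eef_rot: [[0.993, -0.117, 0.001], [-0.117, -0.993, 0.0], [0.001, -0.0, -1.0]]
wrist_force: [-0.9, 0.3, 0.5]
grip_width: 0.002
grasp_force: 0.2
clock: 5.35
ee_pos: [0.6286, 0.0162, 0.2263]
eef_rot: [[0.993, -0.117, 0.006], [-0.117, -0.993, 0.0], [0.006, -0.001, -1.0]]
wrist_force: [0.1, -0.1, 0.6]
grip_width: 0.002
grasp_force: 0.0
left_pad {'position': [195.3, 321.6], 'conf': 0.56} [0.6263 0.0128 0.1331]
left_pad {'position': [111.4, 563.5], 'conf': 0.4} [ 0.6587 -0.2498  0.02  ]
right_pad {'position': [184.0, 517.0], 'conf': 0.9} [ 0.5993 -0.1756  0.0696]
right_pad {'position': [341.8, 316.3], 'conf': 0.71} [0.5227 0.0292 0.1725]
```

View pics/w2.png

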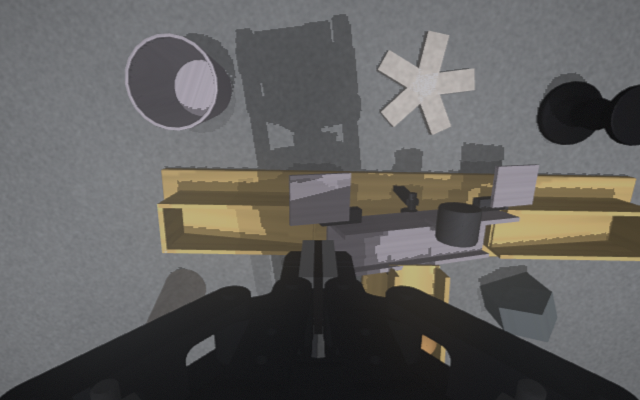

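The gate fell back (left pad is still at z≈0.133), so the press wasn't deep or long enough. I'll press deeper and hold.

```bash
python3 -m handwheel '[[0,0,4.5,0,0],[0,0,4.5,0,0],[0,0,1.2,0,0],[0,0,1.2,0,0],[0,0,1.2,0,0],[0,0,1.2,0,0],[0,0,0.9,0,0],[0,0,0,0,0]]'
python3 - <<'E'
from h import *
np.set_printoptions(precision=4,suppress=True)
c=arm.camera("wrist"); cv2.imwrite("pics/w3.png",c["img"])
for t in["left_pad","right_pad"]:
    for r in arm.pinpoint(t,"wrist")[:2]: print(t,r,at_depth(c,r["position"]))
print(arm.read_state()["ee_pos"],arm.read_state()["wrist_force"])
E
```

```text
clock: 6.35
ee_pos: [0.6261, 0.0161, 0.0737]
eef_rot: [[0.993, -0.117, -0.001], [-0.117, -0.993, -0.0], [-0.001, 0.0, -1.0]]
wrist_force: [0.7, -0.8, -0.3]
grip_width: 0.003
grasp_force: 0.0
left_pad {'position': [256.1, 296.8], 'conf': 0.82} [0.6341 0.023  0.1165]
[0.6271 0.0161 0.0752] [-0.2096  0.4527 -0.7362]
```

View pics/w3.png

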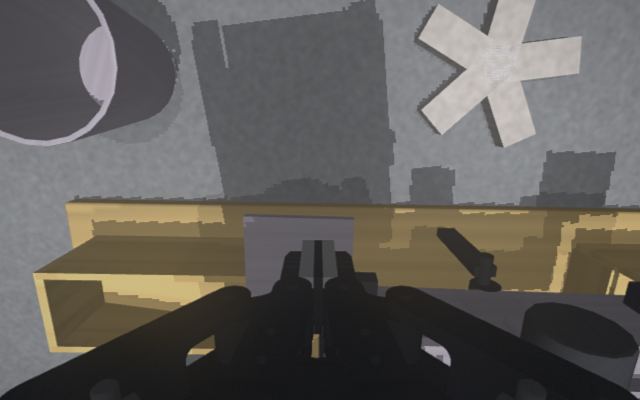

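The fingertip is over the pad (215–290, 245–355) with almost no force, so the gate has probably fallen over. I'll lift and check.

```bash
python3 -m handwheel '[[0,0,0,0,0],[0,0,-2,0,0],[0,0,-4,0,0],[0,0,-4,0,0],[0,0,-4.5,0,0],[0,0,-2,0,0],[0,0,0,0,0]]'
python3 - <<'E'
from h import *
np.set_printoptions(precision=4,suppress=True)
c=arm.camera("wrist"); cv2.imwrite("pics/w4.png",c["img"])
for t in["left_pad","right_pad","gate_weight"]:
    for r in arm.pinpoint(t,"wrist")[:2]: print(t,r,at_depth(c,r["position"]))
E
```

```text
clock: 7.2
ee_pos: [0.6291, 0.0161, 0.2445]
eef_rot: [[0.993, -0.117, 0.008], [-0.117, -0.993, 0.0], [0.008, -0.001, -1.0]]
wrist_force: [-0.6, -0.1, -0.4]
grip_width: 0.004
grasp_force: 0.0
left_pad {'position': [176.6, 308.5], 'conf': 0.91} [0.6277 0.0253 0.0697]
left_pad {'position': [282.2, 191.1], 'conf': 0.4} [0.507  0.1867 0.0321]
right_pad {'position': [195.2, 531.5], 'conf': 0.75} [ 0.6017 -0.163   0.1331]
right_pad {'position': [209.5, 388.2], 'conf': 0.15} [ 0.6066 -0.0402  0.1435]
gate_weight {'position': [219.1, 403.3], 'conf': 0.79} [ 0.6011 -0.0494  0.1557]
```

View pics/w4.png

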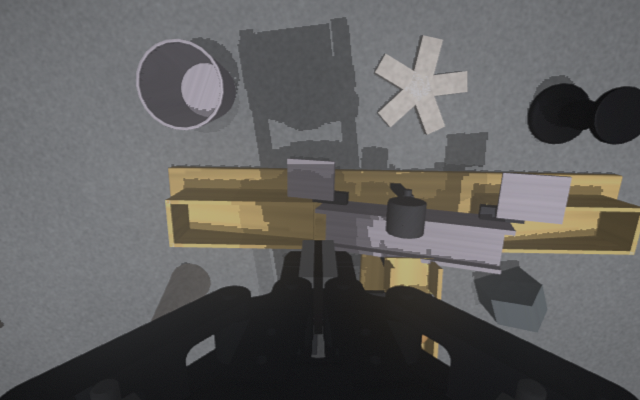

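The gate now rests left end down (left pad z 0.070 at (177,308), right pad z 0.133 at (195,531)). Next is a quick tab measurement with the arm out of the way behind it.

Run:
```python
from h import *
np.set_printoptions(precision=4,suppress=True)
C={n:arm.camera(n) for n in("scene","top")}
P={}
for n in C:
    for r in arm.pinpoint("stop_tab",n)[:2]: print(n,r,at_depth(C[n],r["position"])); P.setdefault(n,r["position"])
if len(P)==2: print(tri(C["scene"],P["scene"],C["top"],P["top"]))
for n in C: # all points in the tab's neighbourhood above the bar
    z=C[n]["z_map"]; r,q=np.nonzero(z>0); K=C[n]["mtx"]
    d=np.stack([(q-K[0][2])/K[0][0],(r-K[1][2])/K[1][1],np.ones(len(q))])*z[r,q]
    w=(np.array(C[n]["attitude"])@d).T+C[n]["origin"]
    f=(w-[.562,-.069,0])@np.array([[.9925,.12,0],[-.12,.9925,0],[0,0,1]])
    m=(abs(f[:,0]+.059)<.035)&(f[:,1]>.04)&(f[:,1]<.13)&(f[:,2]>.085)&(f[:,2]<.19)
    print(n,m.sum());print(np.hstack([f[m],w[m]])[np.argsort(-f[m][:,2])][:30])
a=C["top"]["img"][170:260,260:400]; b=C["scene"]["img"][140:230,270:410]
cv2.imwrite("pics/tab.png",cv2.resize(np.vstack([a,b]),None,fx=3.3,fy=3.3,interpolation=2))
```

```text
scene {'position': [178.3, 330.3], 'conf': 0.77} [0.5114 0.037  0.1698]
scene {'position': [172.4, 304.6], 'conf': 0.61} [ 0.4551 -0.046   0.145 ]
scene 209
[[-0.0427  0.0975  0.1763  0.5313  0.0329  0.1763]
 [-0.0713  0.0971  0.1759  0.5028  0.036   0.1759]
 [-0.0531  0.0962  0.1751  0.5208  0.0329  0.1751]
 [-0.072   0.0939  0.1749  0.5018  0.0329  0.1749]
 [-0.0687  0.0974  0.1741  0.5055  0.036   0.1741]
 [-0.0686  0.0943  0.1738  0.5052  0.0329  0.1738]
 [-0.0453  0.0941  0.1736  0.5283  0.0299  0.1736]
 [-0.0504  0.0965  0.1735  0.5235  0.0329  0.1735]
 [-0.0555  0.099   0.1734  0.5188  0.036   0.1734]
 [-0.0603  0.0984  0.1732  0.5139  0.036   0.1732]
 [-0.0656  0.0978  0.1727  0.5086  0.036   0.1727]
 [-0.0514  0.0934  0.1723  0.5222  0.0299  0.1723]
 [-0.0662  0.0946  0.1718  0.5077  0.0329  0.1718]
 [-0.0621  0.0951  0.1713  0.5118  0.0329  0.1713]
 [-0.039   0.0949  0.1711  0.5347  0.0299  0.1711]
 [-0.044   0.0974  0.171   0.53    0.033   0.171 ]
 [-0.0438  0.0943  0.1709  0.5298  0.0299  0.1709]
 [-0.0418  0.0976  0.1689  0.5322  0.033   0.1689]
 [-0.0389  0.0949  0.1671  0.5347  0.03    0.1671]
 [-0.0588  0.0987  0.1664  0.5154  0.0361  0.1664]
 [-0.0416  0.0977  0.165   0.5324  0.033   0.165 ]
 [-0.0566  0.099   0.1643  0.5177  0.0361  0.1643]
 [-0.0393  0.0949  0.1626  0.5344  0.03    0.1626]
 [-0.0398  0.098   0.1626  0.5343  0.0331  0.1626]
 [-0.0556  0.0992  0.161   0.5187  0.0361  0.161 ]
 [-0.0393  0.095   0.1585  0.5343  0.03    0.1585]
 [-0.0403  0.098   0.158   0.5338  0.0331  0.158 ]
 [-0.0393  0.095   0.1543  0.5344  0.0301  0.1543]
 [-0.0587  0.0989  0.1541  0.5156  0.0362  0.1541]
 [-0.0424  0.0978  0.1519  0.5316  0.0332  0.1519]]
top 0
[]
```

View pics/tab.png

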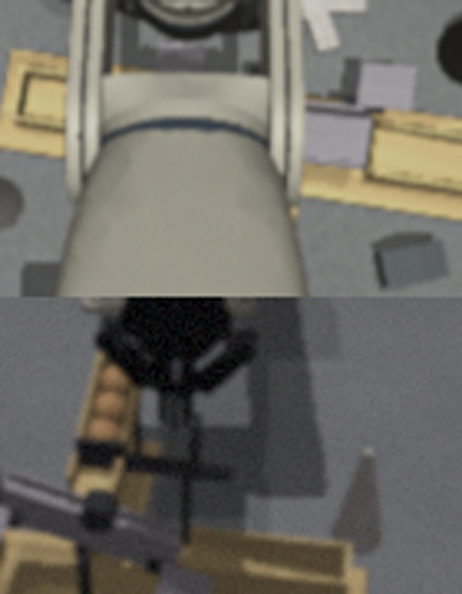

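The tab top is at z≈0.174, world (0.517, 0.033), with balls waiting. In the scene half of the picture the tab stands at about (455,190), to the right of the balls. I'll move back, descend between lane and tab to z≈0.15, and check.

```bash
python3 -m handwheel '[[-3.7,1,0,0,0],[-3.7,1,0,0,0],[-3.7,1,0,0,0],[0,0,0,0,0],[0,0,3,0,0],[0,0,3,0,0],[0,0,3.2,0,0],[0,0,0,0,0]]'
python3 - <<'E'
from h import *
c=arm.camera("scene"); print(arm.read_state()["ee_pos"],arm.read_state()["wrist_force"])
cv2.imwrite("pics/s5.png",cv2.resize(c["img"][120:250,230:420],None,fx=4,fy=4,interpolation=2))
E
```

```text
clock: 8.4
ee_pos: [0.5103, -0.0006, 0.1439]
eef_rot: [[0.993, -0.117, -0.008], [-0.117, -0.993, 0.0], [-0.008, 0.001, -1.0]]
wrist_force: [-0.8, -0.2, 0.3]
grip_width: 0.002
grasp_force: 0.0
[ 0.51184214 -0.00065739  0.14599581] [0.95568795 0.37399923 1.19502673]
```

View pics/s5.png

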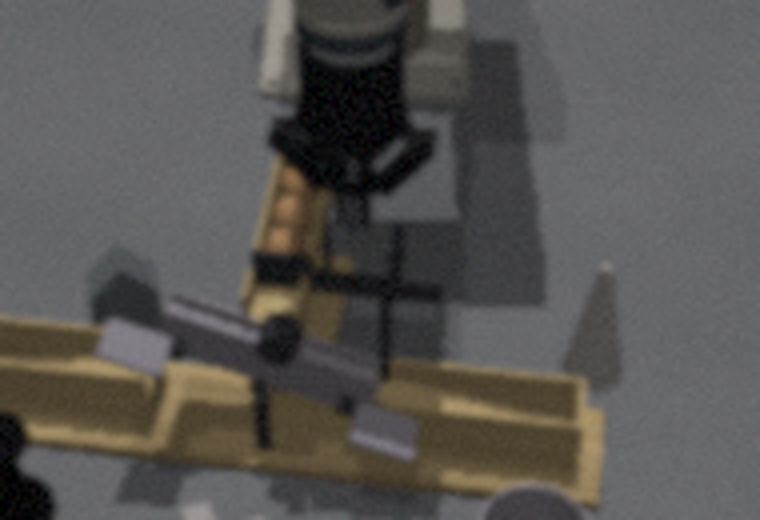

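The fingertip (≈(220,345) in the crop) is between the lane and the tab (≈(230,398)), clear of both, and the balls are untouched. Now I'll push outwards.

```bash
python3 -m handwheel '[[0,-1,0,0,0],[0,-1,0,0,0],[0,-1,0,0,0],[0,-1,0,0,0],[0,-1,0,0,0],[0,-1,0,0,0],[0,-0.7,0,0,0],[0,0,0,0,0]]'
```

```text
clock: 9.25
ee_pos: [0.5209, 0.0668, 0.1476]
eef_rot: [[0.993, -0.116, 0.0], [-0.116, -0.993, 0.0], [0.0, -0.0, -1.0]]
wrist_force: [0.3, 0.5, -0.1]
grip_width: 0.006
grasp_force: 0.0
```

```bash
python3 -m handwheel '[[0,0,0,0,0],[0,0,0,0,0],[0,0,0,0,0],[0,0,0,0,0],[0,0,0,0,0],[0,0,0,0,0],[0,0,0,0,0],[0,0,0,0,0]]'
python3 - <<'E'
from h import *
c=arm.camera("scene"); print(arm.read_state()["ee_pos"],arm.read_state()["wrist_force"])
cv2.imwrite("pics/s6.png",cv2.resize(c["img"][120:270,230:430],None,fx=3.9,fy=3.9,interpolation=2))
for b in("ball0_center","left_pad","right_pad"):
    for r in arm.pinpoint(b,"scene")[:3]: print(b,r,at_depth(c,r["position"]))
E
```

```text
clock: 10.05
ee_pos: [0.5208, 0.0658, 0.1476]
eef_rot: [[0.993, -0.117, -0.0], [-0.117, -0.993, 0.0], [-0.0, -0.0, -1.0]]
wrist_force: [0.7, -1.6, -0.8]
grip_width: -0.001
grasp_force: 0.0
[0.52074162 0.06580515 0.14761063] [-0.34490351 -0.27611714  0.45547671]
ball0_center {'position': [182.6, 300.9], 'conf': 0.49} [ 0.49954025 -0.0557532   0.14032833]
ball0_center {'position': [250.5, 233.3], 'conf': 0.16} [ 0.67618779 -0.25834415  0.01720938]
left_pad {'position': [225.1, 326.4], 'conf': 0.96} [0.61560547 0.02618203 0.06983674]
right_pad {'position': [202.9, 263.6], 'conf': 0.74} [ 0.58621851 -0.16380269  0.13460494]
right_pad {'position': [202.2, 298.2], 'conf': 0.3} [ 0.60230635 -0.05750416  0.15488035]
```

View pics/s6.png

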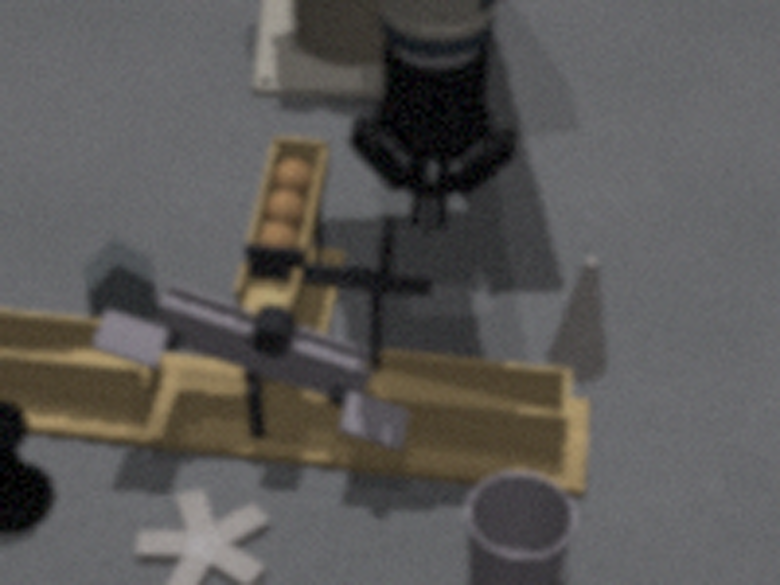

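The stop has not moved: the tab is still at (215,388) in the crop, and the fingertip, at (210,430), is now outside it, so it must have passed over or beside it. I'll measure fingertip and tab from depth.

Run:
```python
from h import *
np.set_printoptions(precision=4,suppress=True)
c=arm.camera("scene"); z=c["z_map"]
K=c["mtx"]
for q in (328,329,330,331,338,340,342):
  print("col",q,"grey",[int(c["img"][r,q].mean()) for r in range(165,216,3)])
  for r in range(165,216,3):
    if z[r,q]>0:
        o,d=ray(c,(r,q)); print(r,np.round(o+d*z[r,q],3),end=" ")
  print()
print(arm.read_state()["ee_pos"])
print(np.array(c["origin"]))
```

```text
col 328 grey [36, 83, 91, 82, 46, 35, 22, 22, 23, 6, 38, 46, 44, 41, 49, 65, 60]
165 [0.528 0.029 0.236] 168 [0.26  0.03  0.002] 171 [0.28  0.031 0.004] 174 [0.295 0.031 0.002] 177 [0.311 0.031 0.001] 180 [0.524 0.03  0.174] 183 [0.533 0.03  0.17 ] 186 [0.53  0.03  0.155] 189 [0.532 0.03  0.144] 192 [0.534 0.03  0.133] 195 [0.534 0.03  0.12 ] 198 [ 0.423  0.031 -0.001] 201 [0.442 0.031 0.002] 204 [0.458 0.031 0.003] 207 [ 0.467  0.031 -0.002] 210 [0.487 0.031 0.003] 213 [0.551 0.031 0.056] 
col 329 grey [19, 70, 93, 80, 34, 25, 22, 22, 22, 15, 39, 54, 54, 53, 53, 72, 67]
165 [0.527 0.032 0.235] 168 [ 0.256  0.034 -0.001] 171 [0.276 0.034 0.001] 174 [0.298 0.034 0.004] 177 [0.508 0.033 0.172] 180 [0.525 0.033 0.175] 183 [0.535 0.033 0.172] 186 [0.537 0.033 0.161] 189 [0.535 0.033 0.146] 192 [0.533 0.033 0.132] 195 [0.534 0.034 0.12 ] 198 [0.425 0.035 0.001] 201 [0.442 0.035 0.003] 204 [0.458 0.035 0.003] 207 [0.469 0.035 0.   ] 210 [0.554 0.034 0.073] 213 [0.552 0.034 0.057] 
col 330 grey [12, 55, 88, 79, 37, 40, 33, 37, 39, 25, 45, 49, 52, 51, 55, 72, 63]
165 [0.529 0.035 0.237] 168 
[... 1709 characters left out ...]
68 0.115] 198 [0.424 0.074 0.   ] 201 [0.441 0.073 0.002] 204 [0.457 0.073 0.004] 207 [0.469 0.073 0.001] 210 [ 0.481  0.073 -0.002] 213 [0.558 0.069 0.064] 
col 342 grey [29, 14, 30, 28, 32, 49, 51, 55, 48, 52, 70, 69, 57, 52, 53, 66, 65]
165 [0.538 0.07  0.244] 168 [0.532 0.071 0.229] 171 [0.531 0.071 0.216] 174 [0.528 0.072 0.202] 177 [0.529 0.072 0.191] 180 [0.328 0.083 0.001] 183 [ 0.341  0.083 -0.002] 186 [0.364 0.082 0.003] 189 [0.377 0.082 0.001] 192 [0.393 0.082 0.001] 195 [0.412 0.081 0.004] 198 [0.426 0.081 0.003] 201 [ 0.438  0.081 -0.001] 204 [0.456 0.08  0.003] 207 [0.47  0.08  0.002] 210 [0.484 0.08  0.001] 213 [0.558 0.076 0.064] 
[0.5208 0.0658 0.1476]
[1.3948 0.026  0.9431]
```

The fingertips really end at about z≈0.185 while the reported TCP is 0.148. That is about 36 mm higher, which also explains the first failed press. I'll cross-check with the wrist camera.

Run:
```python
from h import *
np.set_printoptions(precision=4,suppress=True)
c=arm.camera("wrist"); z=c["z_map"]
for q in (310,326):
  for r in range(228,300,6):
    o,d=ray(c,(r,q)); print(r,int(c["img"][r,q].mean()),np.round(o+d*z[r,q],3),end=" ")
  print()
c=arm.camera("scene"); z=c["z_map"]
for r in range(174,182):
    o,d=ray(c,(r,339)); print(r,np.round(o+d*z[r,339],3))
print(arm.read_state()["ee_pos"])
```

```text
228 75 [0.473 0.079 0.001] 234 75 [0.466 0.079 0.   ] 240 67 [0.532 0.067 0.184] 246 65 [0.532 0.067 0.189] 252 65 [0.532 0.067 0.195] 258 65 [0.532 0.067 0.201] 264 65 [0.532 0.067 0.206] 270 65 [0.532 0.066 0.211] 276 65 [0.532 0.066 0.215] 282 55 [0.533 0.066 0.222] 288 30 [0.533 0.066 0.225] 294 29 [0.532 0.066 0.226] 
228 47 [0.513 0.061 0.117] 234 74 [0.464 0.064 0.   ] 240 65 [0.531 0.06  0.183] 246 65 [0.531 0.06  0.189] 252 64 [0.531 0.061 0.195] 258 64 [0.531 0.061 0.2  ] 264 64 [0.531 0.061 0.206] 270 64 [0.531 0.061 0.21 ] 276 64 [0.531 0.061 0.215] 282 41 [0.533 0.061 0.221] 288 28 [0.532 0.061 0.225] 294 29 [0.532 0.061 0.228] 
174 [0.531 0.063 0.204]
175 [0.533 0.063 0.202]
176 [0.53  0.063 0.196]
177 [0.533 0.063 0.194]
178 [0.53  0.063 0.188]
179 [0.533 0.063 0.186]
180 [ 0.326  0.072 -0.001]
181 [ 0.332  0.072 -0.   ]
[0.5208 0.0658 0.1476]
```

Both cameras put the tip at z≈0.183, 35 mm above the reported TCP. I'll go back over the tab and descend to a reported 0.111 (tip 0.146).

```bash
python3 -m handwheel '[[0,0,-3,0,0],[0,0,-1,0,0],[0.2,3.4,0,0,0],[0.2,3.3,0,0,0],[0,0,0,0,0],[0,0,3.5,0,0],[0,0,2.2,0,0]]' && python3 -m handwheel '[[0,0,1,0,0],[0,0,1,0,0],[0,0,0,0,0]]'
python3 - <<'E'
from h import *
c=arm.camera("scene"); print(arm.read_state()["ee_pos"],arm.read_state()["wrist_force"])
z=c["z_map"]
for r in (180,186,188,190):
    for q in range(308,334):
        o,d=ray(c,(r,q)); p=o+d*z[r,q]
        if p[2]>.1: print(r,q,np.round(p,3))
E
```

```text
clock: 11.1
ee_pos: [0.5168, -0.0011, 0.1296]
eef_rot: [[0.993, -0.118, 0.001], [-0.118, -0.993, 0.0], [0.001, -0.0, -1.0]]
wrist_force: [0.5, -0.6, -0.7]
grip_width: -0.003
grasp_force: 0.0
clock: 11.4
ee_pos: [0.5165, -0.0009, 0.1099]
eef_rot: [[0.993, -0.117, -0.001], [-0.117, -0.993, 0.0], [-0.001, 0.0, -1.0]]
wrist_force: [0.5, 0.4, 0.1]
grip_width: 0.004
grasp_force: 0.0
[ 0.51703388 -0.00095849  0.11061167] [ 1.08199267 -0.16199594  0.33663481]
180 308 [ 0.481 -0.034  0.135]
180 309 [ 0.475 -0.031  0.13 ]
180 310 [ 0.459 -0.029  0.116]
180 314 [ 0.522 -0.013  0.172]
180 315 [ 0.524 -0.01   0.174]
180 316 [ 0.527 -0.007  0.176]
180 317 [ 0.526 -0.004  0.176]
180 318 [ 0.528 -0.001  0.177]
180 319 [0.527 0.002 0.176]
180 320 [0.524 0.005 0.173]
180 321 [0.525 0.008 0.174]
180 322 [0.522 0.011 0.172]
180 328 [0.524 0.03  0.174]
180 329 [0.523 0.033 0.173]
180 330 [0.513 0.036 0.164]
186 308 [ 0.493 -0.034  0.12 ]
186 309 [ 0.482 -0.032  0.11 ]
186 316 [ 0.527 -0.007  0.151]
186 317 [ 0.527 -0.004  0.151]
186 318 [ 0.529 -0.001  0.153]
186 319 [0.527 0.002 0.152]
186 320 [0.522 0.
[... 608 characters left out ...]
330 [0.516 0.036 0.134]
190 308 [ 0.509 -0.034  0.117]
190 309 [ 0.51  -0.03   0.119]
190 310 [ 0.512 -0.027  0.12 ]
190 311 [ 0.508 -0.024  0.116]
190 312 [ 0.511 -0.021  0.12 ]
190 313 [ 0.512 -0.017  0.12 ]
190 314 [ 0.511 -0.014  0.12 ]
190 315 [ 0.512 -0.011  0.12 ]
190 316 [ 0.511 -0.008  0.12 ]
190 317 [ 0.512 -0.005  0.121]
190 318 [ 0.514 -0.001  0.122]
190 319 [0.513 0.002 0.121]
190 320 [0.517 0.005 0.125]
190 321 [0.515 0.008 0.124]
190 322 [0.517 0.011 0.125]
190 323 [0.515 0.014 0.123]
190 324 [0.518 0.018 0.126]
190 325 [0.517 0.021 0.126]
190 326 [0.515 0.024 0.124]
190 327 [0.517 0.027 0.126]
190 328 [0.534 0.03  0.141]
190 329 [0.532 0.033 0.139]
190 330 [0.513 0.037 0.122]
```

The fingertip is between lane and tab, level with its face (tip z≈0.147, bar ≈0.126). Pushing 7.2 cm outwards.

```bash
python3 -m handwheel '[[0,-1,0,0,0],[0,-1,0,0,0],[0,-1,0,0,0],[0,-1,0,0,0],[0,-1,0,0,0],[0,-1,0,0,0],[0,-1,0,0,0],[0,-0.2,0,0,0]]' && python3 -m handwheel '[[0,0,0,0,0],[0,0,0,0,0],[0,0,0,0,0],[0,0,0,0,0],[0,0,0,0,0],[0,0,0,0,0],[0,0,0,0,0],[0,0,0,0,0]]'
python3 - <<'E'
from h import *
c=arm.camera("scene")
cv2.imwrite("pics/s7.png",cv2.resize(c["img"][120:270,230:430],None,fx=3.9,fy=3.9,interpolation=2))
for b in("ball0_center","left_pad"):
    for r in arm.pinpoint(b,"scene")[:3]: print(b,r,at_depth(c,r["position"]))
E
```

```text
clock: 12.25
ee_pos: [0.5251, 0.0691, 0.1106]
eef_rot: [[0.993, -0.114, -0.001], [-0.114, -0.993, -0.004], [-0.0, 0.004, -1.0]]
wrist_force: [-0.4, -21.7, 2.6]
grip_width: -0.0
grasp_force: 10.9
clock: 13.05
ee_pos: [0.5251, 0.0689, 0.1106]
eef_rot: [[0.993, -0.117, -0.001], [-0.117, -0.993, -0.003], [-0.0, 0.003, -1.0]]
wrist_force: [0.5, -12.4, 3.1]
grip_width: 0.003
grasp_force: 5.7
ball0_center {'position': [225.2, 368.6], 'conf': 0.38} [0.61462722 0.15596878 0.07006998]
left_pad {'position': [227.5, 324.1], 'conf': 0.82} [0.62952561 0.01924831 0.07440207]
```

View pics/s7.png

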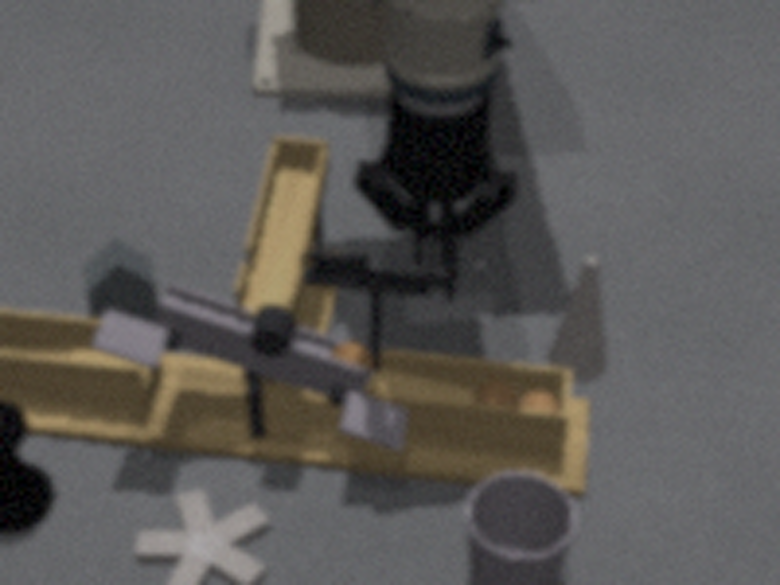

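The lane is empty. Two balls lie in the left chute ((395,495), (400,540)) and the third is just leaving the gate at (353,350). I'll back off the tab, lift, wait, and check that the last ball settles.

```bash
python3 -m handwheel '[[0,1,0,0,0],[0,0.6,0,0,0],[0,0,-3,0,0],[0,0,-4,0,0],[0,0,-4,0,0],[0,0,-3,0,0],[0,0,0,0,0],[0,0,0,0,0]]' && python3 -m handwheel '[[0,0,0,0,0],[0,0,0,0,0],[0,0,0,0,0],[0,0,0,0,0],[0,0,0,0,0],[0,0,0,0,0],[0,0,0,0,0],[0,0,0,0,0]]'
python3 - <<'E'
from h import *
np.set_printoptions(precision=3,suppress=True)
old=None
for k in range(2):
    c=arm.camera("scene"); h=cv2.cvtColor(c["img"],cv2.COLOR_BGR2HSV)
    # balls: distinctly orange pixels
    m=((h[...,0]<17)&(h[...,0]>5)&(h[...,1]>80)&(h[...,2]>60)).astype(np.uint8)
    n,l,s,ce=cv2.connectedComponentsWithStats(m)
    for i in range(1,n):
        if s[i,4]>12 and 120<ce[i][1]<270: print(k,ce[i],s[i],at_depth(c,(ce[i][1],ce[i][0])))
for b in("ball0_center","left_pad"):
    for r in arm.pinpoint(b,"scene")[:3]: print(b,r,at_depth(c,r["position"]))
# heights over the left chute's floor line, feeder frame, to see the balls as bumps
z=c["z_map"]; r,q=np.nonzero(z>0); K=c["mtx"]
d=np.stack([(q-K[0][2])/K[0][0],(r-K[1][2])/K[1][1],np.ones(len(q))])*z[r,q]
w=(np.array(c["attitude"])@d).T+c["origin"]
f=(w-[.562,-.067,0])@np.array([[.9925,.12,0],[-.12,.9925,0],[0,0,1]])
for y in np.arange(.06,.25,.01):
    s=(abs(f[:,1]-y)<.005)&(abs(f[:,0]+.002)<.012); t=f[s]
    if len(t): print(round(y,2),"max z",t[:,2].max(),"floor",.05-(y-.096)*.188)
E
```

```text
clock: 14.0
ee_pos: [0.5234, 0.0545, 0.251]
eef_rot: [[0.993, -0.117, 0.001], [-0.117, -0.993, 0.0], [0.001, -0.001, -1.0]]
wrist_force: [-0.3, -0.5, -0.6]
grip_width: -0.002
grasp_force: 0.0
clock: 14.8
ee_pos: [0.5234, 0.0544, 0.2506]
eef_rot: [[0.993, -0.117, -0.0], [-0.117, -0.993, 0.0], [-0.0, -0.0, -1.0]]
wrist_force: [-0.2, 0.4, 0.3]
grip_width: -0.0
grasp_force: 0.0
0 [626.445 132.504] [609 100  31  58 625] [-0.755  2.03  -0.51 ]
0 [564.405 129.052] [547 102  37  54 869] [-1.15   1.896 -0.748]
0 [ 62.201 131.225] [  32  115   62   33 1368] [-0.542 -1.598 -0.388]
0 [581.36  151.535] [573 140  17  25 114] [-0.852  1.885 -0.743]
0 [633.525 156.463] [626 145  14  22  80] [-0.587  2.022 -0.581]
0 [582.439 206.758] [ 521  148  119   96 3389] [0.523 0.856 0.066]
0 [ 23.534 179.513] [  0 153  52  61 803] [ 0.247 -1.208 -0.082]
0 [517.211 190.579] [514 187   8   8  19] [0.404 0.702 0.025]
0 [ 42.071 190.167] [ 33 189  18   5  42] [ 0.492 -0.91   0.09 ]
0 [ 73.397 191.569] [ 62 190  24   4  58] [ 0.521 -0.782  0.113]
0 [102.606 215.122] [ 82 191  39  61 482] [ 0.6   -0.664  0.089]
0 [ 
[... 2207 characters left out ...]
00000000001
0.13 max z 0.5997823933271093 floor 0.043608000000000015
0.14 max z 0.5978179449059887 floor 0.041728000000000015
0.15 max z 0.07589599691327875 floor 0.03984800000000001
0.16 max z 0.07732992712190156 floor 0.037968000000000016
0.17 max z 0.07321658633382955 floor 0.036088000000000016
0.18 max z 0.06660016310078576 floor 0.034208000000000016
0.19 max z 0.07343783263335513 floor 0.03232800000000001
0.2 max z 0.07118618350750516 floor 0.030448000000000017
0.21 max z 0.06062897972784698 floor 0.02856800000000002
0.22 max z 0.0639287476838245 floor 0.026688000000000017
0.23 max z 0.06475404969782816 floor 0.024808000000000018
0.24 max z 0.059513080967125265 floor 0.02292800000000002
```

The depth profile shows three adjacent balls at feeder y ≈0.16, 0.195 and 0.23, and the gate is still left side down. The robot is clear of everything.

```bash
python3 -c "
from workcell import arm
print(arm.sign_off())"
```

```text
the job is handed in; nothing more can be done
None
```

I rocked the gate to its left side and opened the stop; the last measurement shows all three balls in the left chute, and the job is handed in, though no verdict came back.

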